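# Lock a sprung spindle with its C-shaped keeper

### The arm

A 6-joint arm with a two-finger parallel gripper is mounted at the origin on a cart in front of the work surface, level with it; the furniture and walls round the work are solid. World frame = base frame: x ahead of the robot, y to its left, z up, the work surface at z = 0. Lengths are in m, angles in rad, forces in N, time in s.
With the tool pointing down it reaches from about 0.375 to 0.75 m from the base axis. Payload 9 kg.
Tool frame: the origin (TCP) lies between the finger pads; the fingertips stand 17 mm ahead of it and the grasp point (between the pads) lies 2 mm behind it (bot.tip_reach is the distance from the TCP to the fingertips, in m); z points along the fingers, x is the direction in which the jaws open and shut, and the axes are right-handed (so a half turn about z gives the same grasp; the last joint's range is limited). The gripper opens to 85 mm and grips with 20 to 120 N. Pads are 22 mm wide; open, the fingers measure 114 mm over their backs; the gripper's body (76 mm by 85 mm) begins 54 mm behind the grasp point. The pads swing forward as they close: fully open they stand 13 mm farther back than shut.
Start: joints at [-1.524, 0.104, 0.097, 1.564, 0, 1.353], TCP at [0.157, -0.579, 0.248] pointing down, gripper open.
Joint ranges: [-2.99, 2.99], [-0.84, 1.86], [-1.1, 1.16], [-1.84, 2.11], [-1.51, 1.56], [-3.14, 3.14]. Speed limits (rad/s): [2.22, 2.22, 2.57, 3.14, 3.14, 3.14].

### API

Orientations are given as a unit quaternion [x, y, z, w].
In Python, from station import bot, optics gives the robot as it stands.
- The arm moves only by the shell command python3 -m handwheel 'ROWS' [FORCE]. ROWS is JSON, a list that holds one entry, the list of rows, each a list of 7 numbers: the opening, from 0 (shut) to 1 (fully open), then the shift along the tool's x, y, z as a fraction of full scale, then the turn, a rotation vector about the tool's x, y, z as a fraction of full scale. A call has 1 to 12 rows; each row is the pose to reach, as a shift and turn from the pose commanded when the call began, along the tool's axes at that moment; what a row does not reach only later rows make up. Full scale, the value 1, is 0.8 m for a shift and 0.5 rad for a turn. A row lasts 1/10 s, in which the tool goes at most 50 mm and 8.59 degrees, less where a joint would pass 70% of its speed; a pose out of reach is approached as far as the arm can. A call with a number of a shift or a turn outside -1 to 1 is refused whole. A call with a gripper value outside its range is refused whole. The fingers move at their own pace and stop on an object; FORCE is the grip in N (left out, the last holds). Time passes only in rows, so rows that repeat a pose let the fingers close. It gives the time, the measured TCP pose, the force and the opening at its end, in the units of the state.
- bot.state(): the state, without advancing time (a new reading comes with each control period).
- optics.camera(name): name is "scene" or "top"; returns a dict with "pixels" (420x560x3 uint8, blue, green, red), "fx", "fy", "cx", "cy" (pixels), "rvec" (rotation vector, rad) and "tvec" (3), from world to camera coordinates, as OpenCV has them. Camera axes: x right, y down, z forward; pixel columns grow to the right and rows downward; lengths in m; the calibration is good to about 2 mm. A picture is of the moment at which its call begins. There is no depth.
- bot.hand_in(): hands the job in, once; it reports no verdict.
The state is a dict: "time": time; "q": joint angles; "joint_velocities": joint speeds; "tau": joint torques, N m; "ee_pos": TCP position; "eef_rot": TCP orientation; "force": force on the tool from outside, world axes, zero at the start; "torque": the same for the moment, N m; "opening": opening from 0.0 (shut) to 1.0 (fully open).
Only numpy, scipy, OpenCV 4.12 (cv2) and the standard library are available. Lean on these libraries where they do the work, as an engineer would, in place of code of your own. Each camera call takes 0.05 s, during which the arm holds its last target.

### The job

Take the brass C-shaped keeper out of its wooden rack and lock the little sprung spindle with it: push the steel sleeve back with the keeper's lips, then slide the keeper down through its gap onto the rod, between the fixed collar and the sleeve. Feel for the rod (never press harder than 25 N), push the keeper fully home so that the sleeve's flange springs into its recess while you still hold it, and only then let go; do not let it drop into place. Leave the spanner and the yellow tin alone.

Things in the scene. Friction and masses are not known exactly. Their poses are not given: they have to be found in the camera images.
- keeper: Loose upright brass C-plate, 72 mm wide (x), 13 thick (y), 0.14 kg; origin in mid-thickness, on the rod's axis once seated. Slot 12 mm wide, open at the bottom, closed end 5 mm above the origin, lip ends 34 below. +y face: recess 5 deep, 55 across, with a rim all round, along the lip ends too; -y face flat. Racked, the recess faces roughly world +y, as the sleeve needs it.
- keeper_tab (a point): Middle of the keeper's grip tab, 54 mm above the keeper's origin, axes as the keeper's. The tab is flat, 26 mm wide (x), 13 mm thick (y), from 34 to 74 mm above the keeper's origin: grip it across its thickness.
- keeper_mouth (a point): Middle of the mouth of the keeper's gap, level with the lip ends, 34 mm below the keeper's origin. The mouth is 19 mm wide, narrowing to the 12 mm slot over 5.5 mm.
- rack: Fixed wooden parking rack, 100 x 43 x 28 mm, origin at the centre of its underside. The keeper stands on its lips in a slot 76 x 15 mm, 20 mm deep, floor 8 mm above the bench; lift it straight up.
- stand: Fixed green base 70 (x) x 150 (y) x 12 mm of the spindle fixture, origin at the centre of its underside, z up. Two pillars (y = -54, +48 mm) carry a level steel rod, 10 mm in diameter, along y above x = 0. The pillars are set and clamped at another height each time: the rod's axis is 54 to 78 mm above the origin, not measured, so it has to be felt.
- rod_place (a point): Point of the stand at x = 0, y = 0 and 66 mm up: mid-height of the rod's possible range (does not show the true height). The seated keeper's origin comes here within 12 mm of height, axes along the stand's. A fixed collar on the rod, 18 mm in diameter, from y = -48 to -6.5 mm, is where its flat face bears. Set down on the collar, the gap's mouth straddles it and stops 36 mm above the seated height.
- sleeve (a joint): Travel of the sprung sleeve toward the stand's +y, m; 0 at rest, stop at 0.020. Its flange, 52 mm in diameter, 8 thick, has its front at stand y = -3.5 mm + travel, covering the way onto the rod; lips lower than its top can push it. Spring 3.0 N + 0.15 N/mm toward -y. 0.010 = bearing on the rim of a keeper not home; 0.005 = sprung into the recess, keeper home and released.
- spanner_big: Loose double-ended spanner lying on the bench, 236 x 51 x 8 mm, origin at the centre of its underside; to be left alone.
- tin_flux: Loose yellow tin with a pale lid, 61 mm in diameter, 50 mm tall, origin at the centre of its underside; to be left alone.

How it is judged:
On the way, in this order (a step that is already met when the one before it is completed fails the run):
1. the keeper is lifted out of its rack (height (world z) of keeper above 0.075 m), for 0.1 s.
2. the sleeve is pushed back by more than 9.5 mm (value of joint sleeve above 0.0095 m), for 0.1 s.
3. the keeper is pushed home while still held: the flange springs into its recess before the fingers let go (sleeve travel under about 7.5 mm plus the keeper's y in the stand's frame) (contact force between the fingers and keeper above 1 N and z of keeper in the frame of stand below 0.0815 m and value of joint sleeve above 0.0035 m and (value of joint sleeve below 0.0095 m or (y of keeper in the frame of stand above 0.0025 m and value of joint sleeve below 0.012 m) or (y of keeper in the frame of stand above 0.005 m and value of joint sleeve below 0.0145 m) or (y of keeper in the frame of stand above 0.0075 m and value of joint sleeve below 0.017 m))), for 0.1 s.
At the end, for the whole second after the job is handed in: The keeper sits on the rod, at rest, origin within 3 mm of the stand's x = 0 and y = 0 and 51 to 81.5 mm above its origin, axis within 0.12 rad of the rod's, tab within 0.26 rad of upright; the flange has sprung into its recess (joint sleeve 3.5 to 6.8 mm) (value of joint sleeve between 0.0035 and 0.0068 m and x of keeper in the frame of stand between -0.003 and 0.003 m and y of keeper in the frame of stand between -0.003 and 0.003 m and z of keeper in the frame of stand between 0.051 and 0.0815 m and angle between the y axis of keeper and the y axis of stand, either way round below 0.12 rad and angle between keeper's own z axis and vertical below 0.26 rad and linear speed of keeper below 0.02 m/s); the robot touches nothing.
It fails at once if the keeper is pressed against the fixture with more than 25 N (contact force between keeper and stand above 25 N).
It fails at once if the spanner is shifted by more than 30 mm (distance of spanner_big from where it was at the start of the episode above 0.03 m).
It fails at once if the yellow tin is shifted by more than 30 mm (distance of tin_flux from where it was at the start of the episode above 0.03 m).
It also fails if it takes over 45 s, if anything falls off the work surface, if the arm or the gripper's body presses on something with over 40 N, if the wrist force passes 120 N, or if a joint passes its speed limit or range.

## Working session

There is one attempt and no reset: what is moved stays moved. The work goes in short steps, Python scripts to look and compute and a shell command to move; the robot and the scene stay as the last step left them, time stands still between calls to the robot, and variables do not carry over. Pictures are saved under pics/ and viewed, and the job is handed in when it is done.

```bash
ls; mkdir -p pics
python3 - <<'E'
from station import bot, optics
import cv2
print(bot.state(), bot.tip_reach)
for n in ("scene","top"):
    c=optics.camera(n); cv2.imwrite(f"pics/{n}0.png",c["pixels"]); print({k:v for k,v in c.items() if k!="pixels"})
E
```

```text
pics
{'time': 0.0, 'q': array([-1.52372810e+00,  1.04702731e-01,  9.64690127e-02,  1.56390846e+00,
        3.76427042e-06,  1.35311818e+00]), 'joint_velocities': array([8.00524943e-05, 5.67739969e-04, 8.12758144e-04, 1.12633646e-03,
       5.30397123e-04, 1.22303520e-04]), 'tau': array([-6.13976426e-04, -5.56934881e+01,  5.03647757e+01,  1.72733876e-02,
       -2.66448833e-04,  2.52357943e-06]), 'ee_pos': array([ 0.15700648, -0.57876783,  0.24752017]), 'eef_rot': array([ 7.94249305e-01, -6.07591629e-01, -4.32119569e-04, -5.15854654e-04]), 'force': array([0.45207183, 0.9035108 , 0.85686249]), 'torque': array([-0.0169832 , -0.0446612 ,  0.03157561]), 'opening': 1.0031675057614362} 0.017
{'fx': 486.98173484603484, 'fy': 486.98173484603484, 'cx': 279.6597465679507, 'cy': 205.04874644821237, 'rvec': array([ 1.87413388, -0.78296603,  0.54213511]), 'tvec': array([-0.51081381,  0.15498229,  0.83254891])}
{'fx': 532.1252896424465, 'fy': 532.1252896424465, 'cx': 286.214380468408, 'cy': 197.43389776680175, 'rvec': array([ 2.13769925, -2.09582443,  0.19506975]), 'tvec': array([-0.25367969,  0.50917314,  0.93097603])}
```

View pics/scene0.png

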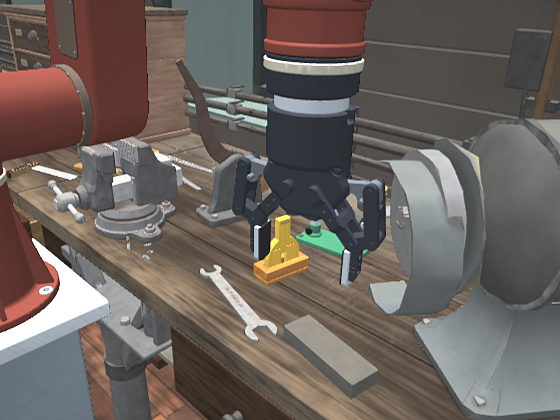

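View pics/top0.png

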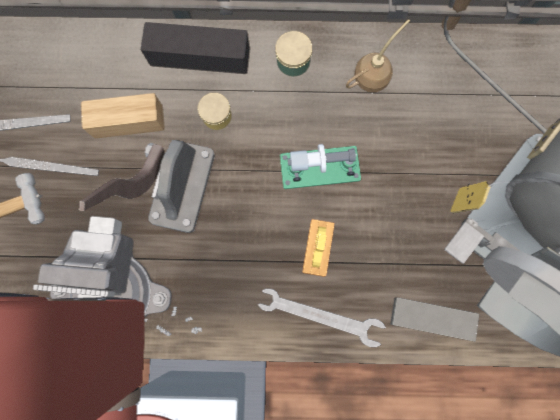

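```bash
cat > h.py <<'E'
import numpy as np, cv2
from station import bot, optics
def cam(n): 
    c=optics.camera(n); c["R"]=cv2.Rodrigues(c["rvec"])[0]; c["K"]=np.array([[c["fx"],0,c["cx"]],[0,c["fy"],c["cy"]],[0,0,1]]); return c
def ray(c,uv):
    uv=np.atleast_2d(uv).astype(float)
    d=np.c_[(uv[:,0]-c["cx"])/c["fx"],(uv[:,1]-c["cy"])/c["fy"],np.ones(len(uv))]@c["R"]
    return -c["R"].T@c["tvec"], d
def toplane(c,uv,z):
    o,d=ray(c,uv); return o+d*((z-o[2])/d[:,2])[:,None]
def proj(c,P): return cv2.projectPoints(np.atleast_2d(P).astype(float),c["rvec"],c["tvec"],c["K"],None)[0][:,0]
E
python3 - <<'E'
from h import *
c=cam("top"); p=c["pixels"]
print("cam at",ray(c,[0,0])[0])
cv2.imwrite("pics/topz.png",cv2.resize(p[130:290,260:400],None,fx=5,fy=5,interpolation=cv2.INTER_CUBIC)[:,:])
cv2.imwrite("pics/topz.png",cv2.resize(p[135:285,265:375],None,fx=4,fy=4,interpolation=cv2.INTER_CUBIC))
s=cam("scene"); cv2.imwrite("pics/scz.png",cv2.resize(s["pixels"][200:300,240:400],None,fx=5,fy=5,interpolation=cv2.INTER_CUBIC))
hsv=cv2.cvtColor(p,cv2.COLOR_BGR2HSV)
for uv in [(300,182),(355,160),(330,232),(312,250),(325,240),(318,262),(319,245),(320,230)]: print(uv,hsv[uv[1],uv[0]])
E
```

```text
cam at [ 0.32730249 -0.25347515  1.00943076]
(300, 182) [ 76  92 196]
(355, 160) [ 82  59 142]
(330, 232) [ 17 122 246]
(312, 250) [ 17 126 238]
(325, 240) [ 23 118 255]
(318, 262) [ 24 122 250]
(319, 245) [ 26 115 255]
(320, 230) [ 23 122 239]
```

View pics/topz.png

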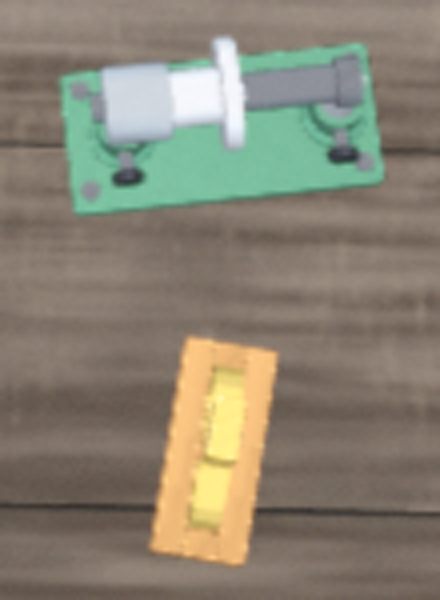

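View pics/scz.png

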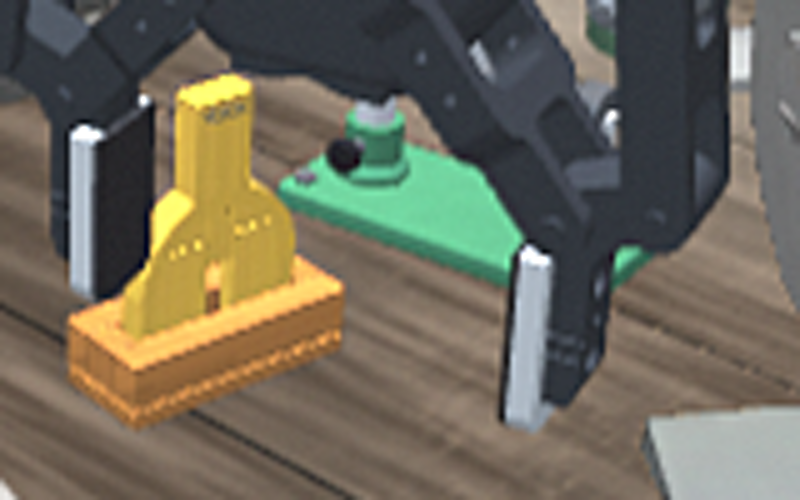

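The top view shows the rack at about (319,247), with the keeper's tab top at about (322,238). The stand is at about (320,166), with its sleeve toward image-left (+y) and its collar toward image-right.

Run:
```python
from h import *
c=cam("top"); p=c["pixels"]; hsv=cv2.cvtColor(p,cv2.COLOR_BGR2HSV)
def mask(lo,hi,box):
    m=cv2.inRange(hsv,lo,hi); k=np.zeros_like(m); x0,y0,x1,y1=box; k[y0:y1,x0:x1]=m[y0:y1,x0:x1]; return k
def rect(m,z,name):
    cs=cv2.findContours(m,cv2.RETR_EXTERNAL,cv2.CHAIN_APPROX_NONE)[0]
    pts=np.vstack([k for k in cs if len(k)>12])[:,0]
    P=toplane(c,pts,z)[:,:2].astype(np.float32)*1000
    r=cv2.minAreaRect(P); b=cv2.boxPoints(r)
    e=b[1]-b[0],b[2]-b[1]; L=max(e,key=np.linalg.norm)
    print(name,np.round(r[0],1),np.round(r[1],1),"long-axis deg",np.degrees(np.arctan2(L[1],L[0])))
    return r
g=mask((65,50,80),(90,255,255),(265,135,375,200)); rect(g,0.011,"stand")
o=mask((8,80,120),(34,255,255),(295,212,345,285)); rect(o,0.027,"rack(z28)")
y=mask((21,80,120),(34,255,255),(295,212,345,285)); 
# subtract: list yellow contours
cv2.imwrite("pics/y.png",cv2.resize(np.hstack([g[135:285,265:375],o[135:285,265:375],y[135:285,265:375]]),None,fx=2,fy=2))
lo=mask((8,80,100),(20,255,255),(295,212,345,285)); 
n,l,s,ce=cv2.connectedComponentsWithStats(y)
for i in range(1,n):
    if s[i,4]>5: print(s[i],ce[i],toplane(c,ce[i],.116))
# flange outline (bright) & rod
w=cv2.inRange(hsv,(0,0,200),(180,60,255)); k=np.zeros_like(w);k[140:175,300:335]=w[140:175,300:335]
```

```text
stand [ 582.8 -306.9] [ 71.2 151. ] long-axis deg -82.767265
rack(z28) [ 425.9 -304.2] [ 46.7 103. ] long-axis deg -8.690851
[312 227  15  40 345] [319.2057971  246.24057971] [[ 0.41847938 -0.30137199  0.116     ]]
```

View pics/y.png

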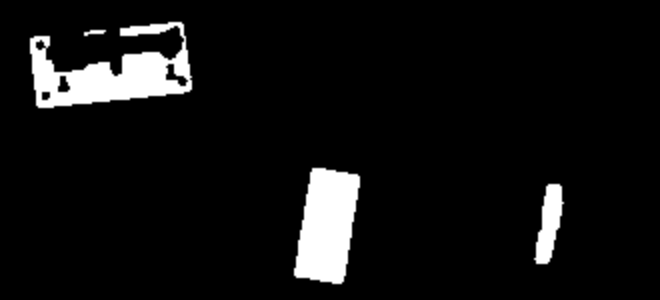

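Run:
```python
from h import *
c=cam("top"); print("nadir",proj(c,[[.327,-.253,0]]))
a=np.radians(-8.7); R=np.array([[np.cos(a),-np.sin(a)],[np.sin(a),np.cos(a)]])
o=np.array([.4273,-.3049])
im=cv2.resize(c["pixels"][205:290,290:350],None,fx=7,fy=7,interpolation=cv2.INTER_NEAREST)
def dr(pts,z,col):
    P=np.c_[np.array(pts)/1000@R.T+o,np.full(len(pts),z)]
    q=proj(c,P); print(z,q.round(1).tolist())
    cv2.polylines(im,[np.int32((q-[290,205]+.5)*7)],True,col,1)
dr([(-50,-21.5),(50,-21.5),(50,21.5),(-50,21.5)],.028,(255,0,0))
dr([(-13,-6.5),(13,-6.5),(13,6.5),(-13,6.5)],.116,(0,0,255))
dr([(-38,-7.5),(38,-7.5),(38,7.5),(-38,7.5)],.028,(0,255,0))
cv2.imwrite("pics/chk.png",im)
```

```text
nadir [[289.39964132 301.09108625]]
0.028 [[325.8, 275.3], [334.3, 221.8], [311.5, 217.9], [302.6, 271.2]]
0.116 [[323.9, 249.3], [326.4, 234.1], [318.8, 232.8], [316.3, 248.0]]
0.028 [[319.3, 267.4], [325.8, 226.9], [317.8, 225.5], [311.2, 266.0]]
```

View pics/chk.png

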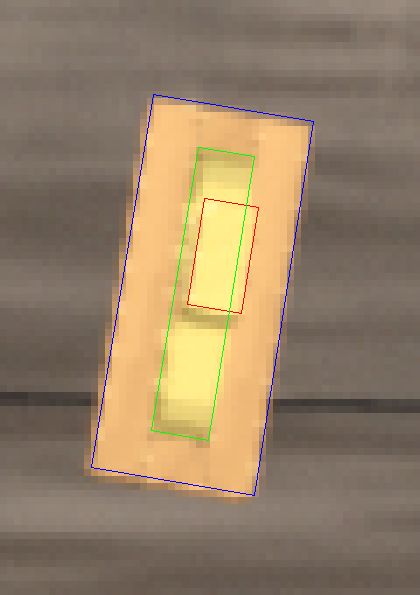

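```bash
cat >> h.py <<'E'
from scipy.spatial.transform import Rotation as Ro
def down(yawdeg):  # tool down, tool x at world yaw
    a=np.radians(yawdeg); x=np.array([np.cos(a),np.sin(a),0]); z=np.array([0,0,-1.]); return Ro.from_matrix(np.c_[x,np.cross(z,x),z])
def rel(pos,yaw):
    s=bot.state(); R=Ro.from_quat(s["eef_rot"])
    d=R.inv().apply(np.array(pos)-s["ee_pos"])/0.8; r=(R.inv()*down(yaw)).as_rotvec()/0.5
    print("shift",d.round(4),"turn",r.round(4),"|d|mm",np.linalg.norm(d)*800)
def st():
    s=bot.state(); R=Ro.from_quat(s["eef_rot"]).as_matrix()
    print("t",round(s["time"],2),"p",(s["ee_pos"]*1000).round(2),"yaw",np.degrees(np.arctan2(R[1,0],R[0,0])).round(2),"z",R[:,2].round(4),"F",s["force"].round(2),"T",s["torque"].round(3),"op",round(s["opening"],3))
E
python3 -c "
from h import *
st(); rel([.4273,-.3049,.185],-98.7)"
```

```text
t 0.3 p [ 157.03 -578.98  248.06] yaw -74.83 z [-0.e+00  4.e-04 -1.e+00] F [ 0.47 -0.43  0.84] T [-0.027 -0.002 -0.004] op 1.003
shift [-0.2422 -0.4157  0.079 ] turn [0.000e+00 8.000e-04 8.333e-01] |d|mm 390.0558467730958
```

```bash
python3 -m handwheel '[[[0.5,-0.2422,-0.4157,0.079,0,0,0.833],[0.5,-0.2422,-0.4157,0.079,0,0,0.833],[0.5,-0.2422,-0.4157,0.079,0,0,0.833],[0.5,-0.2422,-0.4157,0.079,0,0,0.833],[0.5,-0.2422,-0.4157,0.079,0,0,0.833],[0.5,-0.2422,-0.4157,0.079,0,0,0.833],[0.5,-0.2422,-0.4157,0.079,0,0,0.833],[0.5,-0.2422,-0.4157,0.079,0,0,0.833],[0.5,-0.2422,-0.4157,0.079,0,0,0.833],[0.5,-0.2422,-0.4157,0.079,0,0,0.833],[0.5,-0.2422,-0.4157,0.079,0,0,0.833]]]' 30
python3 -c "
from h import *
st(); rel([.4273,-.3049,.098],-98.7)
for n in ('scene','top'): cv2.imwrite('pics/%s1.png'%n,cam(n)['pixels'])
a=cv2.imread('pics/scene1.png')[150:310,200:400];b=cv2.imread('pics/top1.png')[150:310,230:430]
cv2.imwrite('pics/b1.png',cv2.resize(np.hstack([a,b]),None,fx=2,fy=2))"
```

```text
time: 1.4
ee_pos: [0.427, -0.3057, 0.1853]
eef_rot: [-0.651, 0.759, -0.0, -0.0]
force: [-0.3, -0.4, -0.4]
opening: 0.498
t 1.4 p [ 426.95 -305.74  185.32] yaw -98.73 z [ 0.e+00 -5.e-04 -1.e+00] F [-0.33 -0.35 -0.45] T [-0.03   0.011  0.026] op 0.498
shift [-0.0012 -0.0003  0.1092] turn [-0.0002 -0.001  -0.0009] |d|mm 87.32641241042494
```

View pics/b1.png

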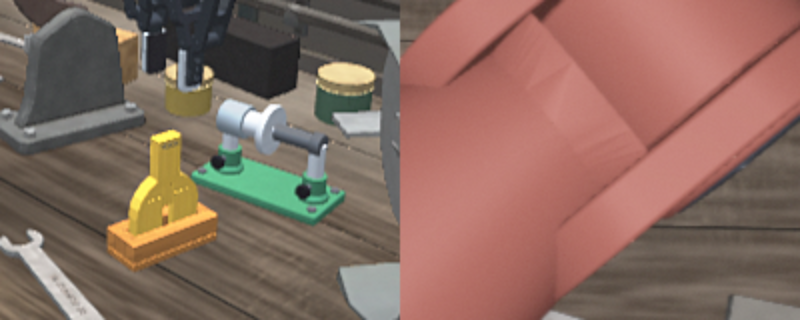

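```bash
python3 -c "
from h import *
c=cam('scene'); print(ray(c,[0,0])[0])
print(proj(c,[[.427,-.3057,.185],[.427,-.3057,.168],[.4273,-.3049,.116],[.4273,-.3049,.028],[.5828,-.3069,.012]]))
cv2.imwrite('pics/s2.png',c['pixels'])"
```

```text
[-0.15978265 -0.8423488   0.49295634]
[[285.22963263 181.23280721]
 [284.94052572 190.23076986]
 [283.87574581 216.68901135]
 [282.52617612 258.95298072]
 [333.73738229 239.91080814]]
```

View pics/s2.png

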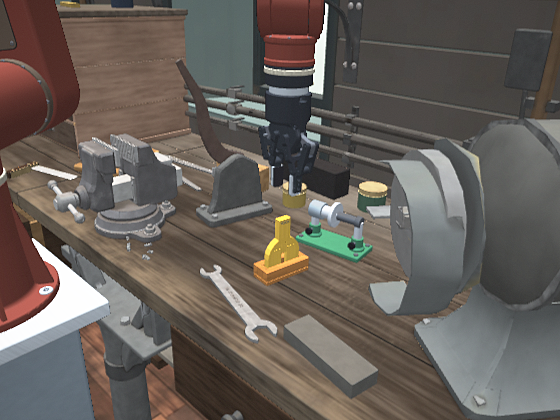

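```bash
python3 -m handwheel '[[[0.5,-0.001,0,0.06,0,0,0],[0.5,-0.001,0,0.109,0,0,0],[0.5,-0.001,0,0.109,0,0,0],[0.0,-0.001,0,0.109,0,0,0],[0.0,-0.001,0,0.109,0,0,0],[0.0,-0.001,0,0.109,0,0,0],[0.0,-0.001,0,0.109,0,0,0],[0.0,-0.001,0,0.109,0,0,0]]]' 80
python3 -c "
from h import *
st()
c=cam('scene'); cv2.imwrite('pics/b3.png',cv2.resize(c['pixels'][150:300,200:400],None,fx=4,fy=4,interpolation=cv2.INTER_CUBIC))"
```

```text
time: 2.35
ee_pos: [0.4284, -0.3052, 0.1007]
eef_rot: [-0.652, 0.759, -0.002, 0.0]
force: [-2.3, 1.8, 7.9]
opening: 0.144
t 2.35 p [ 428.35 -305.23  100.67] yaw -98.69 z [ 0.0023 -0.0025 -1.    ] F [-2.33  1.76  7.85] T [ 0.721  0.323 -0.003] op 0.144
```

View pics/b3.png

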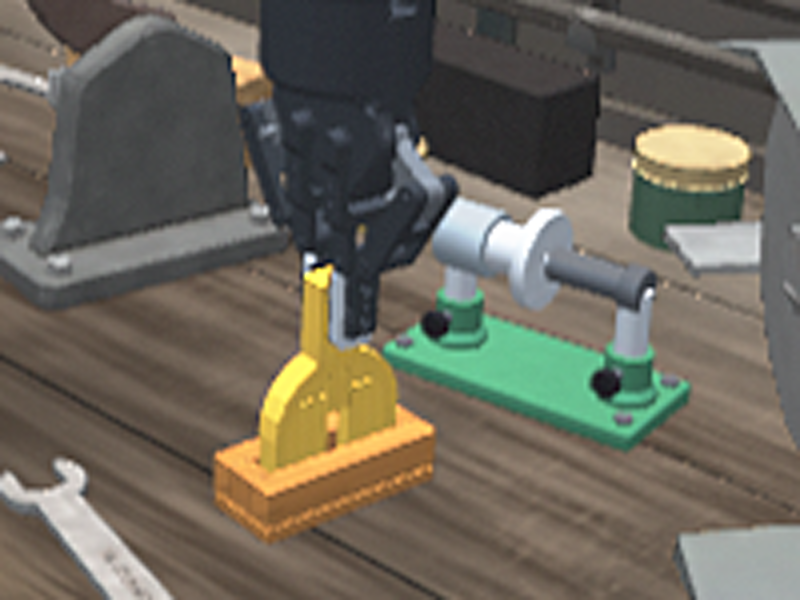

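```bash
python3 -m handwheel '[[[0.0,0,0,-0.004,0,0,0],[0.0,0,0,-0.01,0,0,0],[0.0,0,0,-0.02,0,0,0],[0,0,0,-0.05,0,0,0],[0,0,0,-0.1,0,0,0],[0,0,0,-0.16,0,0,0],[0,0,0,-0.16,0,0,0],[0,0,0,-0.16,0,0,0]]]' 80
python3 -c "
from h import *
st()
c=cam('scene'); cv2.imwrite('pics/b4.png',cv2.resize(c['pixels'][100:250,200:400],None,fx=4,fy=4,interpolation=cv2.INTER_CUBIC))
t=cam('top'); cv2.imwrite('pics/t4.png',t['pixels'])"
```

```text
time: 3.2
ee_pos: [0.428, -0.305, 0.2278]
eef_rot: [-0.651, 0.759, -0.002, -0.0]
force: [0.1, -0.4, -1.7]
opening: 0.143
t 3.2 p [ 428.01 -305.03  227.78] yaw -98.69 z [ 0.0021 -0.0026 -1.    ] F [ 0.1  -0.4  -1.67] T [0.021 0.004 0.003] op 0.143
```

View pics/b4.png

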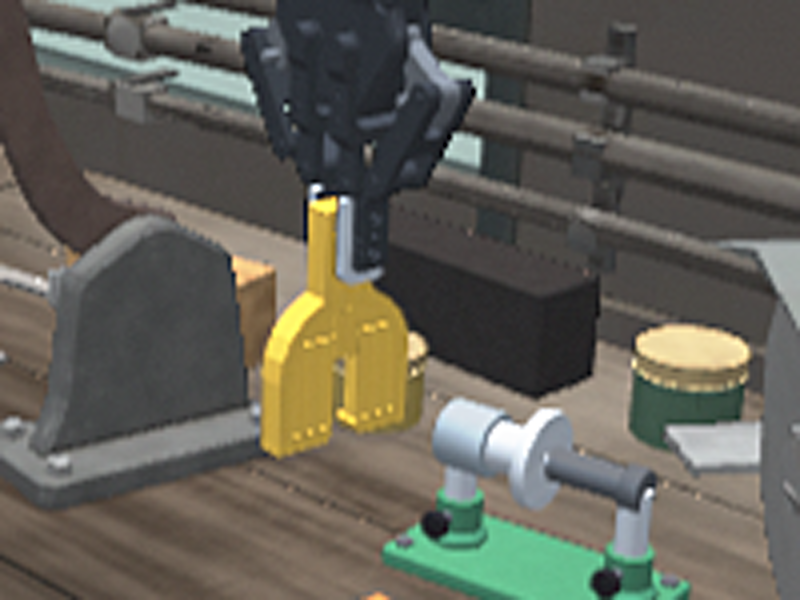

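View pics/t4.png

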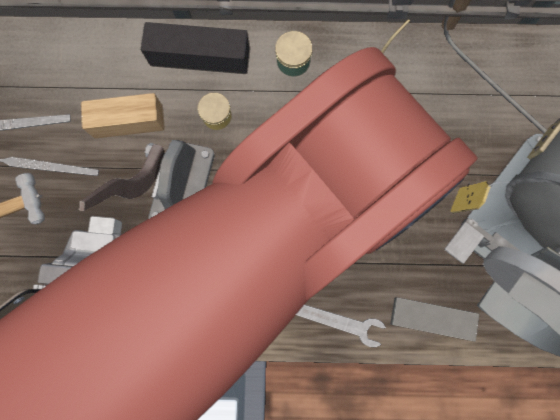

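```bash
python3 -c "
from h import *
c=cam('scene'); cv2.imwrite('pics/b5.png',cv2.resize(c['pixels'][140:220,260:310],None,fx=12,fy=7.5,interpolation=cv2.INTER_NEAREST))
cv2.imwrite('pics/b5.png',cv2.resize(c['pixels'][145:219,258:312],None,fx=8,fy=8,interpolation=cv2.INTER_CUBIC))"
```

```text
(no output)
```

View pics/b5.png

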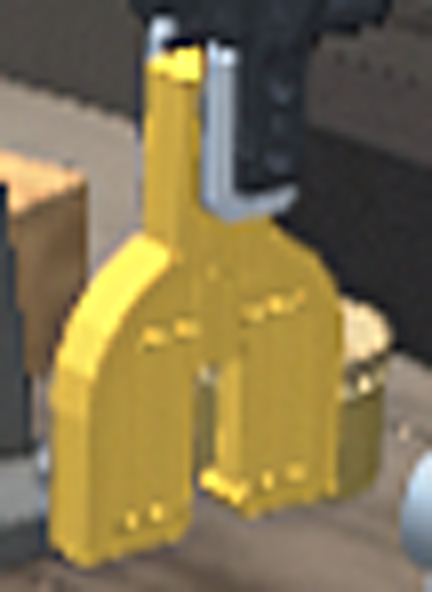

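```bash
python3 -c "
from h import *
s=bot.state(); T=s['ee_pos']; c=cam('scene')
R=Ro.from_quat(s['eef_rot']).as_matrix(); ky=-R[:,0]; kx=R[:,1]*1.0
kx=np.cross(ky,[0,0,1]); print(kx,ky)
o,d=ray(c,np.array([[88,563],[190,538],[243,518],[335,492]])/8+[258-.45,145-.45])
n=ky; p0=T-6.5e-3*ky
P=o+d*(((p0-o)@n)/(d@n))[:,None]
for q in P: print('kx',((q-T)@kx*1000).round(1),'dz',((q-T)[2]*1000).round(1))
print('expected x -36,-9.5,9.5,36 ; dz about',-(100.7-8))
"
```

```text
[ 0.98850644 -0.15117386  0.        ] [0.15117386 0.98850644 0.00121628]
kx -38.2 dz -92.7
kx -10.1 dz -94.1
kx 4.9 dz -93.1
kx 31.7 dz -93.5
expected x -36,-9.5,9.5,36 ; dz about -92.7
```

```bash
python3 -c "
from h import *
c=cam('scene'); cv2.imwrite('pics/b6.png',cv2.resize(c['pixels'][192:262,300:376],None,fx=8,fy=8,interpolation=cv2.INTER_CUBIC))
t=cv2.imread('pics/top0.png');cv2.imwrite('pics/b7.png',cv2.resize(t[138:198,275:370],None,fx=8,fy=8,interpolation=cv2.INTER_CUBIC))"
```

```text
(no output)
```

View pics/b6.png

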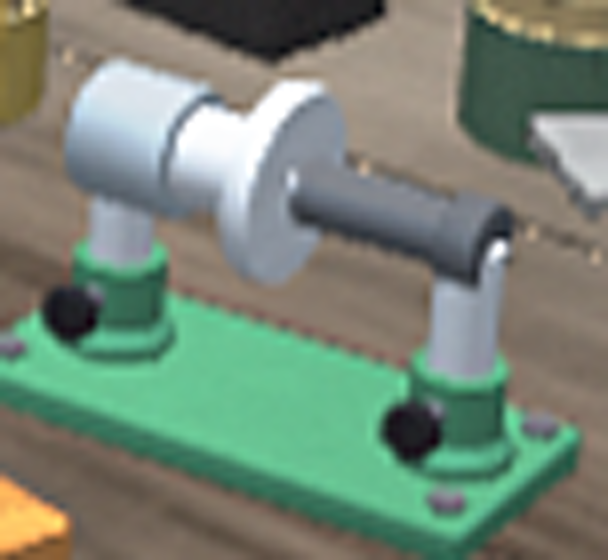

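View pics/b7.png

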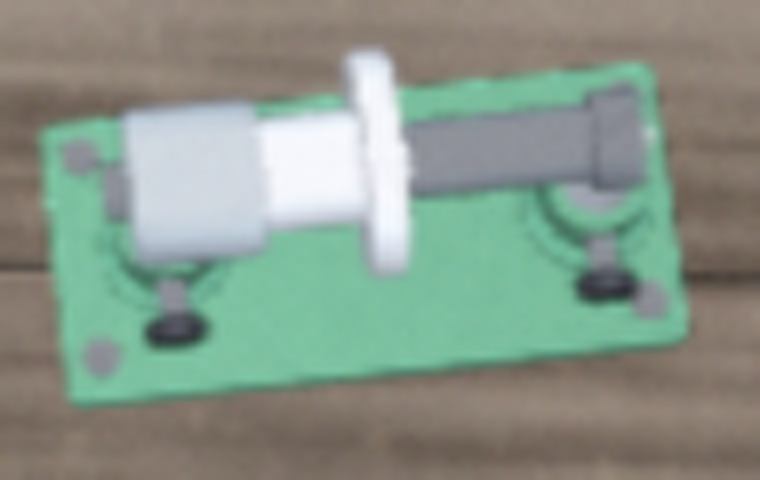

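```bash
python3 -c "
from h import *
c=cam('scene'); t=cam('top')
a=np.radians(7.23); sx=np.array([np.cos(a),np.sin(a),0]); sy=np.array([-np.sin(a),np.cos(a),0]); O=np.array([.5832,-.3069,0])
def loc(P): P=P-O; return np.round(np.array([P@sx,P@sy,P[2]])*1000,1)
for z in (.054,.060,.066,.072,.078):
  print(z,'top flange', loc(toplane(t,[322.25-.45,158.1-.45],z)[0]), 'collar end', loc(toplane(t,[(645)/8+274.5,137/8+137.5],z)[0]),'pinch',loc(toplane(t,[(592)/8+274.5,142/8+137.5],z)[0]))
def onplane(uv,x):
  o,d=ray(c,uv); p0=O+sx*x; k=((p0-o)@sx)/(d@sx)[0]; return loc((o+d*k)[0])
for x in (-.002,0,.002): print('scene flange front ctr',onplane([297/8+299.55,183/8+191.55],x),'rod end at', onplane([475/8+299.55,237/8+191.55],x))
# stand base corners in scene at z=.012
for uv in [(580,438),(450,545),(0,395)]: print('base',loc(toplane(c,[uv[0]/8+299.55,uv[1]/8+191.55],.012)[0]))
"
```

```text
0.054 top flange [ 6. -2. 54.] collar end [  5.1 -64.1  54. ] pinch [  5.3 -51.8  54. ]
0.06 top flange [ 4.4 -1.4 60. ] collar end [  3.6 -63.2  60. ] pinch [  3.7 -50.9  60. ]
0.066 top flange [ 2.8 -0.9 66. ] collar end [  2.  -62.3  66. ] pinch [  2.1 -50.1  66. ]
0.072 top flange [ 1.2 -0.3 72. ] collar end [  0.4 -61.3  72. ] pinch [  0.5 -49.2  72. ]
0.078 top flange [-0.3  0.2 78. ] collar end [ -1.2 -60.4  78. ] pinch [ -1.1 -48.3  78. ]
scene flange front ctr [-2.  -2.9 72.7] rod end at [ -2.  -54.   73.2]
scene flange front ctr [-0.  -1.8 71.7] rod end at [ -0.  -53.1  72.1]
scene flange front ctr [ 2.  -0.7 70.6] rod end at [  2.  -52.1  71.1]
base [ 25.7 -76.   12. ]
base [-44.  -75.8  12. ]
base [-49.8  53.5  12. ]
```

```bash
cat >> h.py <<'E'
O=np.array([.5832,-.3069,0]); 
def S(pts,O=O,yaw=7.23):
    a=np.radians(yaw); return np.array(pts,float)/1000@np.array([[np.cos(a),np.sin(a),0],[-np.sin(a),np.cos(a),0],[0,0,1]])+O
E
python3 -c "
from h import *
c=cam('scene'); x0,y0=240,185
im=cv2.resize(c['pixels'][y0:290,x0:380],None,fx=5,fy=5,interpolation=cv2.INTER_CUBIC)
def dr(P,col): cv2.polylines(im,[np.int32((proj(c,P)-[x0,y0]+.5)*5)],True,col,1)
for z in (0,12): dr(S([(-35,-75,z),(35,-75,z),(35,75,z),(-35,75,z)]),(0,0,255))
th=np.linspace(0,6.28,40)
for h in (72,): dr(S(np.c_[26*np.cos(th),0*th-3.5,h+26*np.sin(th)]),(255,0,0)); dr(S([(0,-54,h),(0,48,h)]),(0,0,255))
R=np.array([.4273,-.3049,0])
for z in (0,28): dr(S([(-50,-21.5,z),(50,-21.5,z),(50,21.5,z),(-50,21.5,z)],R,-8.7),(255,0,0))
cv2.imwrite('pics/ov.png',im)"
```

```text
(no output)
```

View pics/ov.png

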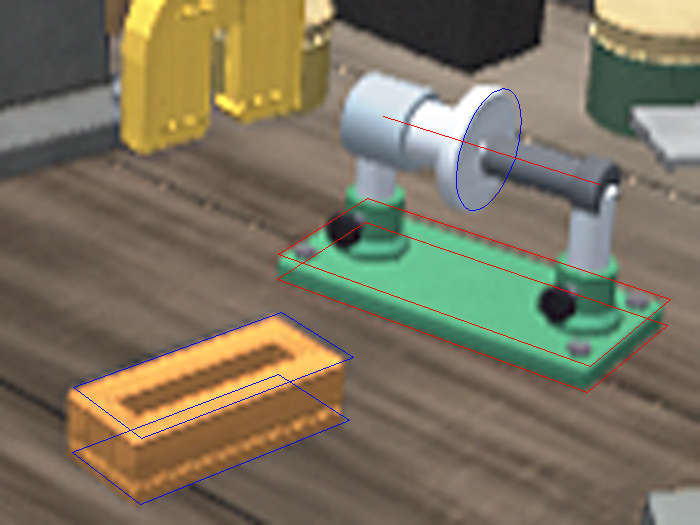

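```bash
python3 -c "
from h import *
st(); P=S([[0,-20,0]])[0]; P[2]=.2278; print(P); rel(P,-82.77)"
```

```text
t 3.6 p [ 427.2  -304.02  225.19] yaw -98.69 z [-8.e-04  8.e-04 -1.e+00] F [-0.04 -0.06 -1.66] T [0.067 0.009 0.045] op 0.141
[ 0.58571705 -0.32674098  0.2278    ]
shift [-0.0019 -0.2002 -0.0034] turn [ 0.0016  0.0016 -0.5558] |d|mm 160.15764911734502
```

```bash
python3 -m handwheel '[[[0,-0.002,-0.04,-0.003,0,0,-0.14],[0,-0.002,-0.09,-0.003,0,0,-0.28],[0,-0.002,-0.15,-0.003,0,0,-0.42],[0,-0.002,-0.2,-0.003,0,0,-0.556],[0,-0.002,-0.2,-0.003,0,0,-0.556],[0,-0.002,-0.2,-0.003,0,0,-0.556],[0,-0.002,-0.2,-0.003,0,0,-0.556]]]' 80
python3 -c "
from h import *
st()
c=cam('scene'); st(); cv2.imwrite('pics/b8.png',cv2.resize(c['pixels'][120:265,270:380],None,fx=5,fy=5,interpolation=cv2.INTER_CUBIC)[:, :])
cv2.imwrite('pics/b8.png',cv2.resize(c['pixels'][140:255,290:375],None,fx=5,fy=5,interpolation=cv2.INTER_CUBIC))"
```

```text
time: 4.3
ee_pos: [0.5852, -0.3268, 0.2286]
eef_rot: [0.75, -0.661, -0.0, 0.0]
force: [-0.0, -1.0, -1.1]
opening: 0.141
t 4.3 p [ 585.16 -326.78  228.59] yaw -82.8 z [-2.e-04 -1.e-04 -1.e+00] F [-0.03 -1.   -1.09] T [-0.029  0.043 -0.026] op 0.141
t 4.35 p [ 585.12 -326.91  229.16] yaw -82.82 z [ 6.e-04 -7.e-04 -1.e+00] F [-0.57 -0.09 -1.48] T [-0.027 -0.013  0.01 ] op 0.139
```

View pics/b8.png

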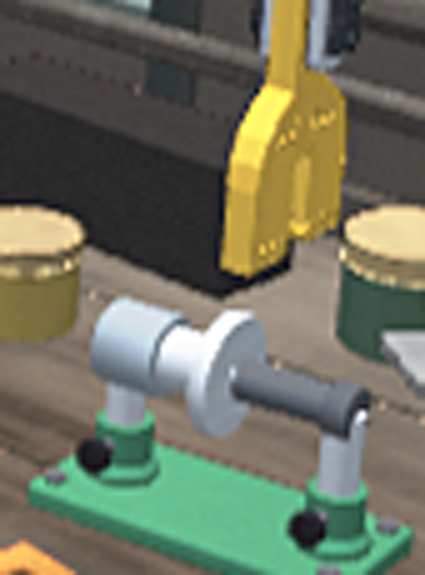

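```bash
python3 -c "
from h import *
c=cam('scene')
a=np.radians(7.23); sx=np.array([np.cos(a),np.sin(a),0]); sy=np.array([-np.sin(a),np.cos(a),0])
def onp(uv,y):
  o,d=ray(c,np.array(uv)/5+[289.6,139.6]); k=((O+sy*y-o)@sy)/(d@sy)[0]; P=(o+d*k)[0]-O; return (np.array([P@sx,P@sy,P[2]])*1000).round(1)
for uv in [(248,277),(284,263),(309,243),(339,230)]: print('lip',onp(uv,-.0265))
print('axis',onp((286,393),-.0265), 'flange c',onp((230,375),-.0035),'flange top',onp((246,312),-.0035),'bot',onp((212,436),-.0035))
"
```

```text
lip [-41.7 -26.5 135.1]
lip [-13.3 -26.5 131.9]
lip [  6.5 -26.5 134.2]
lip [ 31.9 -26.5 132. ]
axis [ -1.7 -26.5  71.2] flange c [-7.6 -3.5 74.5] flange top [ 1.7 -3.5 99.5] bot [-18.7  -3.5  51. ]
```

```bash
python3 -m handwheel '[[[0,0,0,0.02,0,0,0],[0,0,0,0.04,0,0,0],[0,0,0,0.053,0,0,0],[0,0,0,0.053,0,0,0],[0,0,0,0.053,0,0,0]]]' 80
python3 -c "
from h import *
c=cam('scene'); st(); 
cv2.imwrite('pics/b9.png',cv2.resize(c['pixels'][150:255,290:375],None,fx=7,fy=7,interpolation=cv2.INTER_CUBIC)[:600])"
```

```text
time: 4.9
ee_pos: [0.5856, -0.327, 0.1868]
eef_rot: [0.75, -0.661, 0.0, 0.0]
force: [0.2, 0.1, -0.8]
opening: 0.142
t 4.95 p [ 585.89 -327.14  187.13] yaw -82.78 z [ 0.0011 -0.001  -1.    ] F [-0.02 -0.74 -1.29] T [ 0.058 -0.058  0.006] op 0.135
```

View pics/b9.png

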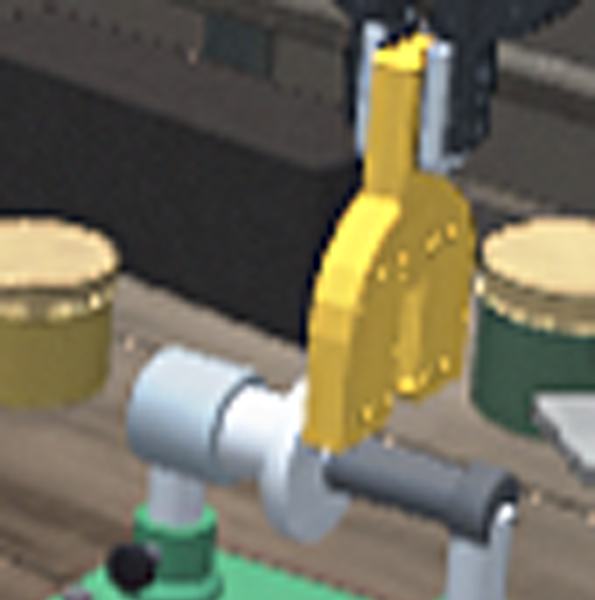

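```bash
cat > ov.py <<'E'
from h import *
import sys
c=cam('scene'); x0,y0=290,150; f=7; h=float(sys.argv[1]); kx=float(sys.argv[2]); b=np.array([float(sys.argv[3]),float(sys.argv[4])])
im=cv2.resize(c['pixels'][y0:y0+85,x0:x0+85],None,fx=f,fy=f,interpolation=cv2.INTER_CUBIC)
def dr(P,col,cl=True): cv2.polylines(im,[np.int32((proj(c,P)+b-[x0,y0]+.5)*f)],cl,col,1)
th=np.linspace(0,6.28,40)
dr(S(np.c_[26*np.cos(th),0*th-3.5,h+26*np.sin(th)]),(255,0,0))
for y in (-6.5,-48): dr(S(np.c_[9*np.cos(th),0*th+y,h+9*np.sin(th)]),(0,0,255))
dr(S([(0,-6.5,h),(0,-48,h)]),(0,0,255),False)
s=bot.state(); T=s['ee_pos']; z=-92.7
for y in(-6.5,6.5):
  dr(S([(kx-36,y,z),(kx-9.5,y,z),(kx-6,y,z+5.5),(kx-6,y,z+34),(kx+6,y,z+34),(kx+6,y,z+5.5),(kx+9.5,y,z),(kx+36,y,z),(kx+36,y,z+34),(kx+13,y,z+68),(kx+13,y,z+108),(kx-13,y,z+108),(kx-13,y,z+68),(kx-36,y,z+34)],T),(0,255,0) if y<0 else (255,0,255))
cv2.imwrite(sys.argv[5],im)
E
python3 ov.py 74.5 0 -1.2 1.7 pics/ov2.png
```

```text
(no output)
```

View pics/ov2.png

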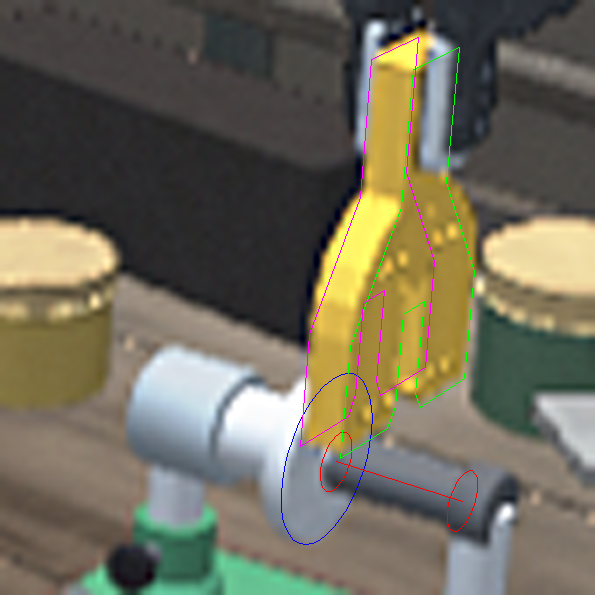

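```bash
python3 -m handwheel '[[[0,-0.005,0,0,0,0,0],[0,-0.01,0,0,0,0,0],[0,-0.01,0,0,0,0,0],[0,-0.01,0,0,0,0,0]]]' 80; python3 -c "
from h import *
st()"; for i in 1 ; do python3 -m handwheel '[[[0,-0.0025,0,0,0,0,0],[0,-0.0025,0,0,0,0,0]]]'; done;  python3 -c "
from h import *
st()"; python3 -m handwheel '[[[0,-0.0025,0,0,0,0,0],[0,-0.0025,0,0,0,0,0]]]';  python3 -c "
from h import *
st()"; python3 -m handwheel '[[[0,-0.0025,0,0,0,0,0],[0,-0.0025,0,0,0,0,0]]]';  python3 -c "
from h import *
st()"
```

```text
time: 5.4
ee_pos: [0.5849, -0.3188, 0.1861]
eef_rot: [0.75, -0.661, 0.0, 0.0]
force: [-0.4, 0.7, -1.0]
opening: 0.138
t 5.4 p [ 584.91 -318.77  186.08] yaw -82.74 z [ 2.e-04 -2.e-04 -1.e+00] F [-0.44  0.74 -0.97] T [-0.022  0.002 -0.055] op 0.138
time: 5.6
ee_pos: [0.5846, -0.3168, 0.1859]
eef_rot: [0.75, -0.661, -0.0, 0.0]
force: [0.6, -0.2, -0.6]
opening: 0.137
t 5.6 p [ 584.56 -316.78  185.92] yaw -82.76 z [-0.  0. -1.] F [ 0.62 -0.18 -0.55] T [ 0.026 -0.003 -0.025] op 0.137
time: 5.8
ee_pos: [0.5843, -0.3153, 0.1859]
eef_rot: [0.75, -0.661, 0.0, 0.0]
force: [1.0, -2.2, -2.0]
opening: 0.142
t 5.8 p [ 584.32 -315.35  185.94] yaw -82.78 z [ 0.     -0.0011 -1.    ] F [ 0.97 -2.2  -1.97] T [-0.869 -0.068  0.019] op 0.142
time: 6.0
ee_pos: [0.5841, -0.3133, 0.186]
eef_rot: [0.75, -0.661, 0.0, 0.0]
force: [-0.3, -2.4, -2.3]
opening: 0.138
t 6.0 p [ 584.05 -313.26  185.98] yaw -82.78 z [ 1.e-04 -8.e-04 -1.e+00] F [-0.27 -2.44 -2.34] T [-1.052 -0.083 -0.018] op 0.138
```

```bash
cat >> h.py <<'E'
def lo():
    s=bot.state(); d=(s["ee_pos"]-O)*1000; a=np.radians(7.23)
    print("local x %.2f y %.2f z %.2f"%(d[0]*np.cos(a)+d[1]*np.sin(a),-d[0]*np.sin(a)+d[1]*np.cos(a),d[2])); st()
E
python3 -m handwheel '[[[0,-0.004,0,0,0,0,0],[0,-0.008,0,0,0,0,0],[0,-0.011,0,0,0,0,0],[0,-0.011,0,0,0,0,0],[0,-0.011,0,0,0,0,0]]]'; python3 -c "
from h import *
lo()";python3 ov.py 74 0 -1.2 1.2 pics/ov3.png
```

```text
time: 6.5
ee_pos: [0.5829, -0.3045, 0.186]
eef_rot: [0.75, -0.661, 0.0, 0.0]
force: [-0.8, -3.2, -1.9]
opening: 0.139
local x 0.05 y 2.46 z 185.96
t 6.5 p [ 582.94 -304.45  185.96] yaw -82.77 z [ 0.e+00 -5.e-04 -1.e+00] F [-0.79 -3.15 -1.86] T [-1.24  -0.135  0.008] op 0.139
```

View pics/ov3.png

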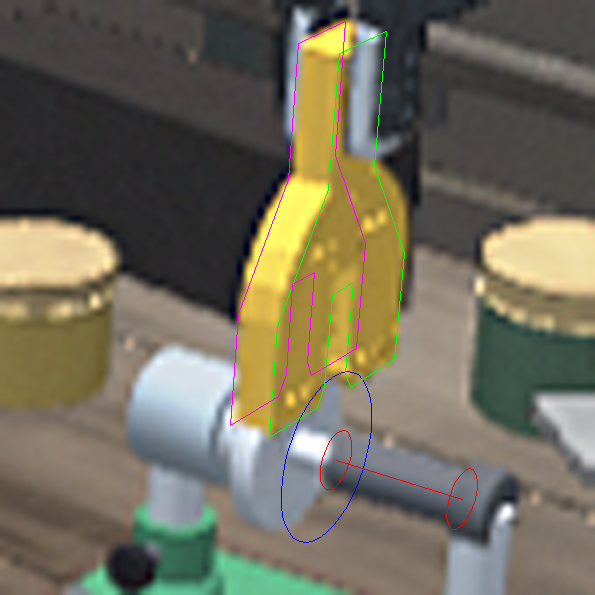

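```bash
python3 -m handwheel '[[[0,0,0,0.003,0,0,0],[0,0,0,0.006,0,0,0],[0,0,0,0.01,0,0,0],[0,0,0,0.01,0,0,0]]]'; python3 -c "
from h import *
lo()";  python3 -m handwheel '[[[0,0,0,0.002,0,0,0],[0,0,0,0.004,0,0,0],[0,0,0,0.004,0,0,0]]]'; python3 -c "
from h import *
lo()";  python3 -m handwheel '[[[0,0,0,0.002,0,0,0],[0,0,0,0.004,0,0,0],[0,0,0,0.004,0,0,0]]]'; python3 -c "
from h import *
lo()"
```

```text
time: 6.95
ee_pos: [0.583, -0.3043, 0.1774]
eef_rot: [0.75, -0.661, -0.0, -0.0]
force: [1.8, -4.5, -2.4]
opening: 0.14
local x 0.10 y 2.60 z 177.39
t 6.95 p [ 582.98 -304.3   177.39] yaw -82.77 z [ 0.  0. -1.] F [ 1.84 -4.52 -2.4 ] T [-1.432 -0.402 -0.046] op 0.14
time: 7.25
ee_pos: [0.5829, -0.3043, 0.1743]
eef_rot: [0.75, -0.661, -0.0, 0.0]
force: [1.4, -4.8, -1.4]
opening: 0.138
local x 0.05 y 2.66 z 174.31
t 7.25 p [ 582.92 -304.26  174.31] yaw -82.77 z [-2.e-04  1.e-04 -1.e+00] F [ 1.43 -4.8  -1.42] T [-1.396 -0.319 -0.016] op 0.138
time: 7.55
ee_pos: [0.5829, -0.3042, 0.1712]
eef_rot: [0.75, -0.661, -0.0, 0.0]
force: [2.0, -5.7, -0.4]
opening: 0.138
local x 0.03 y 2.69 z 171.21
t 7.55 p [ 582.89 -304.23  171.21] yaw -82.76 z [-2.e-04  0.e+00 -1.e+00] F [ 2.04 -5.71 -0.35] T [-1.38  -0.276  0.004] op 0.138
```

```bash
python3 -m handwheel '[[[0,0,0,0.002,0,0,0],[0,0,0,0.004,0,0,0],[0,0,0,0.004,0,0,0]]]'; python3 -c "
from h import *
lo()";python3 ov.py 74 0 -1.2 1.2 pics/ov4.png
```

```text
time: 7.85
ee_pos: [0.5829, -0.3043, 0.168]
eef_rot: [0.75, -0.661, -0.0, 0.0]
force: [1.4, -4.0, -1.3]
opening: 0.136
local x 0.04 y 2.66 z 168.00
t 7.85 p [ 582.9  -304.25  168.  ] yaw -82.77 z [-2.e-04  0.e+00 -1.e+00] F [ 1.41 -4.02 -1.29] T [-1.45  -0.283  0.011] op 0.136
```

View pics/ov4.png

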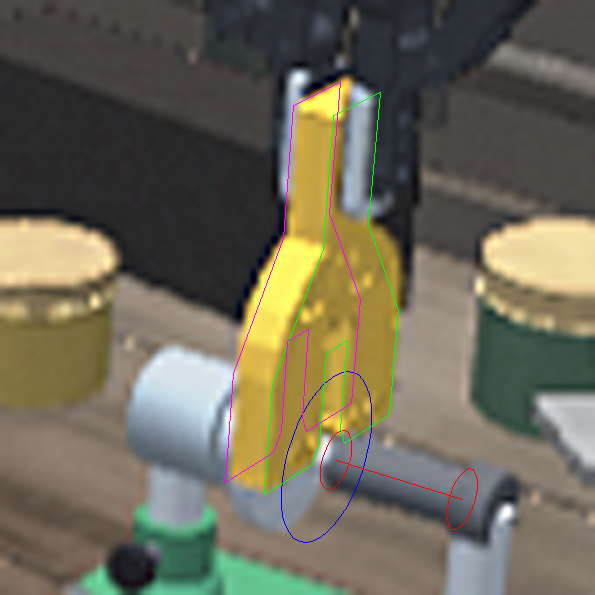

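```bash
python3 -m handwheel '[[[0,0,-0.001,0.003,0,0,0],[0,0,-0.001,0.006,0,0,0],[0,0,-0.001,0.006,0,0,0]]]'; python3 -c "
from h import *
lo()";  python3 -m handwheel '[[[0,0,0,0.003,0,0,0],[0,0,0,0.006,0,0,0],[0,0,0,0.006,0,0,0]]]'; python3 -c "
from h import *
lo()";  python3 -m handwheel '[[[0,0,0,0.003,0,0,0],[0,0,0,0.006,0,0,0],[0,0,0,0.006,0,0,0]]]'; python3 -c "
from h import *
lo()"
```

```text
time: 8.2
ee_pos: [0.5837, -0.3041, 0.163]
eef_rot: [0.75, -0.661, -0.0, 0.0]
force: [1.2, -5.0, -1.8]
opening: 0.135
local x 0.87 y 2.73 z 163.02
t 8.2 p [ 583.72 -304.08  163.02] yaw -82.76 z [-2.e-04  2.e-04 -1.e+00] F [ 1.23 -5.   -1.78] T [-1.415 -0.447 -0.012] op 0.135
time: 8.5
ee_pos: [0.5839, -0.3042, 0.1584]
eef_rot: [0.75, -0.661, 0.0, -0.0]
force: [3.8, -5.5, -0.7]
opening: 0.141
local x 1.06 y 2.64 z 158.40
t 8.5 p [ 583.92 -304.15  158.4 ] yaw -82.76 z [ 4.e-04 -0.e+00 -1.e+00] F [ 3.8  -5.52 -0.73] T [-1.393 -0.677 -0.024] op 0.141
time: 8.8
ee_pos: [0.5839, -0.3042, 0.1535]
eef_rot: [0.75, -0.661, 0.0, -0.0]
force: [3.4, -4.6, -1.4]
opening: 0.138
local x 1.08 y 2.61 z 153.49
t 8.8 p [ 583.94 -304.17  153.49] yaw -82.76 z [ 4.e-04 -1.e-04 -1.e+00] F [ 3.4  -4.64 -1.37] T [-1.415 -0.897  0.025] op 0.138
```

```bash
python3 -m handwheel '[[[0,0,-0.002,0,0,0,0],[0,0,-0.002,0,0,0,0],[0,0,-0.002,0,0,0,0]]]'; python3 -c "
from h import *
lo()";  python3 -m handwheel '[[[0,0,0,0.003,0,0,0],[0,0,0,0.006,0,0,0],[0,0,0,0.006,0,0,0]]]'; python3 -c "
from h import *
lo()"; python3 ov.py 74 0 -1.2 1.2 pics/ov5.png
```

```text
time: 9.1
ee_pos: [0.5849, -0.3039, 0.1534]
eef_rot: [0.75, -0.661, -0.0, 0.0]
force: [0.6, -4.7, -1.2]
opening: 0.135
local x 2.07 y 2.75 z 153.35
t 9.1 p [ 584.9  -303.92  153.35] yaw -82.77 z [-1.1e-03  2.0e-04 -1.0e+00] F [ 0.63 -4.71 -1.24] T [-1.457  0.021  0.038] op 0.135
time: 9.4
ee_pos: [0.5852, -0.3039, 0.1485]
eef_rot: [0.75, -0.661, -0.0, -0.0]
force: [1.5, -5.6, -2.7]
opening: 0.143
local x 2.40 y 2.76 z 148.53
t 9.4 p [ 585.24 -303.86  148.53] yaw -82.77 z [-3.e-04  3.e-04 -1.e+00] F [ 1.45 -5.61 -2.7 ] T [-1.433 -0.398  0.038] op 0.143
```

View pics/ov5.png

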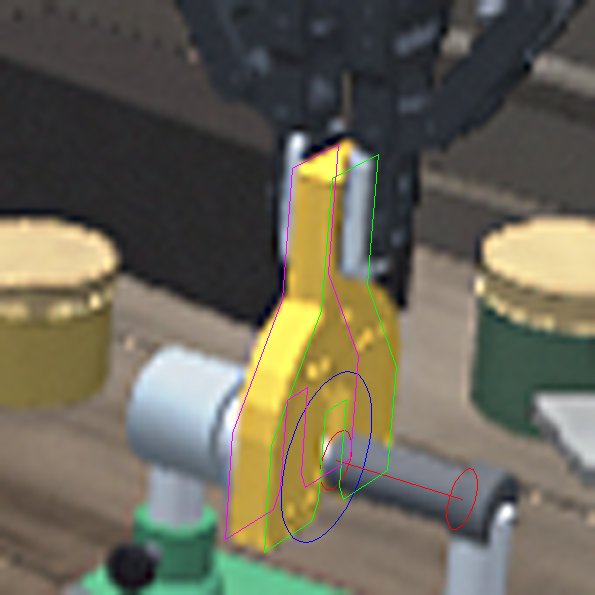

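```bash
python3 -m handwheel '[[[0,0,-0.0005,0.003,0,0,0],[0,0,-0.0005,0.006,0,0,0],[0,0,-0.0005,0.006,0,0,0]]]'; python3 -c "
from h import *
lo()";  python3 -m handwheel '[[[0,0,0,0.002,0,0,0],[0,0,0,0.004,0,0,0],[0,0,0,0.004,0,0,0]]]'; python3 -c "
from h import *
lo()"; python3 -m handwheel '[[[0,0,0,0.0025,0,0,0],[0,0,0,0.0025,0,0,0]]]'; python3 -c "
from h import *
lo()"; python3 -m handwheel '[[[0,0,0,0.0025,0,0,0],[0,0,0,0.0025,0,0,0]]]'; python3 -c "
from h import *
lo()"
```

```text
time: 9.75
ee_pos: [0.5857, -0.3039, 0.1439]
eef_rot: [0.75, -0.661, -0.0, 0.0]
force: [2.8, -5.8, -3.5]
opening: 0.141
local x 2.87 y 2.71 z 143.85
t 9.75 p [ 585.7  -303.85  143.85] yaw -82.76 z [-2.e-04  1.e-04 -1.e+00] F [ 2.75 -5.81 -3.5 ] T [-1.393 -0.472  0.018] op 0.141
time: 10.05
ee_pos: [0.5857, -0.3039, 0.1409]
eef_rot: [0.75, -0.661, -0.0, 0.0]
force: [1.0, -4.5, -1.5]
opening: 0.136
local x 2.87 y 2.66 z 140.89
t 10.05 p [ 585.71 -303.9   140.89] yaw -82.76 z [-1.e-04 -1.e-04 -1.e+00] F [ 0.98 -4.5  -1.48] T [-1.355 -0.289 -0.003] op 0.136
time: 10.25
ee_pos: [0.5857, -0.304, 0.1389]
eef_rot: [0.75, -0.661, -0.0, 0.0]
force: [1.6, -5.0, -0.9]
opening: 0.138
local x 2.85 y 2.61 z 138.88
t 10.25 p [ 585.7  -303.95  138.88] yaw -82.77 z [-1.e-04 -1.e-04 -1.e+00] F [ 1.55 -4.99 -0.91] T [-1.381 -0.299  0.029] op 0.138
time: 10.45
ee_pos: [0.5857, -0.3039, 0.1368]
eef_rot: [0.75, -0.661, -0.0, 0.0]
force: [1.4, -4.7, -1.1]
opening: 0.14
local x 2.84 y 2.68 z 136.84
t 10.45 p [ 585.68 -303.89  136.84] yaw -82.76 z [-1.e-04  0.e+00 -1.e+00] F [ 1.41 -4.7  -1.13] T [-1.405 -0.337  0.015] op 0.14
```

```bash
for k in 1; do python3 -m handwheel '[[[0,0,0,0.0015,0,0,0],[0,0,0,0.0015,0,0,0]]]'|sed -n '2p;4p'; python3 -m handwheel '[[[0,0,0,0.0015,0,0,0],[0,0,0,0.0015,0,0,0]]]'|sed -n '2p;4p'; python3 -m handwheel '[[[0,0,0,0.0015,0,0,0],[0,0,0,0.0015,0,0,0]]]'|sed -n '2p;4p'; done; python3 -c "
from h import *
lo()"
```

```text
ee_pos: [0.5857, -0.3039, 0.1357]
force: [0.6, -4.4, 0.1]
ee_pos: [0.5857, -0.3038, 0.1345]
force: [0.9, -4.4, 0.2]
ee_pos: [0.5856, -0.3035, 0.133]
force: [0.5, -3.2, -2.0]
local x 2.77 y 3.03 z 133.04
t 11.05 p [ 585.56 -303.55  133.04] yaw -82.76 z [-5.e-04  8.e-04 -1.e+00] F [ 0.51 -3.22 -1.99] T [-1.033 -0.259  0.02 ] op 0.138
```

```bash
python3 -m handwheel '[[[0,0,0,0.001,0,0,0],[0,0,0,0.001,0,0,0]]]'|sed -n '2p;4p'; python3 -m handwheel '[[[0,0,0,0.001,0,0,0],[0,0,0,0.001,0,0,0]]]'|sed -n '2p;4p';  python3 -c "
from h import *
lo()
c=cam('scene');cv2.imwrite('pics/b10.png',cv2.resize(c['pixels'][155:240,300:375],None,fx=7,fy=7,interpolation=cv2.INTER_CUBIC))"
```

```text
ee_pos: [0.5856, -0.3039, 0.1325]
force: [1.1, -4.0, -1.8]
ee_pos: [0.5857, -0.304, 0.1319]
force: [0.4, -4.1, -0.6]
local x 2.88 y 2.58 z 131.86
t 11.45 p [ 585.73 -303.98  131.86] yaw -82.77 z [ 0.e+00 -2.e-04 -1.e+00] F [ 0.37 -4.08 -0.65] T [-1.145 -0.227  0.013] op 0.14
```

View pics/b10.png

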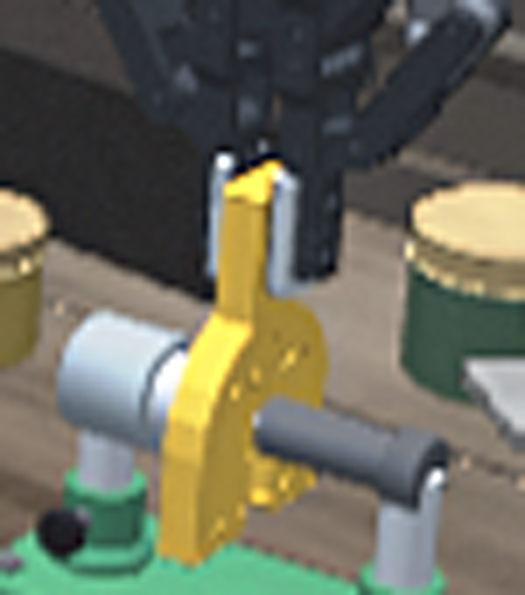

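```bash
python3 -m handwheel '[[[0,0,0,0.001,0,0,0],[0,0,0,0.001,0,0,0]]]'|sed -n '2p;4p'; python3 -m handwheel '[[[0,0,0,0.001,0,0,0],[0,0,0,0.001,0,0,0]]]'|sed -n '2p;4p';  python3 -c "
from h import *
lo()"
```

```text
ee_pos: [0.5858, -0.304, 0.1311]
force: [1.1, -4.3, -0.8]
ee_pos: [0.5858, -0.304, 0.1308]
force: [0.3, -3.3, 3.3]
local x 2.97 y 2.54 z 130.75
t 11.9 p [ 585.83 -304.01  130.75] yaw -82.76 z [ 4.e-04 -5.e-04 -1.e+00] F [ 0.35 -3.33  3.32] T [-0.927  0.035  0.033] op 0.136
```

Contact is building: Fz rose from about -1 N to +3.3 N while the descent slowed. One more small step should confirm it.

```bash
python3 -m handwheel '[[[0,0,0,0.001,0,0,0],[0,0,0,0.001,0,0,0],[0,0,0,0.001,0,0,0]]]'|sed -n '2p;4p';   python3 -c "
from h import *
lo()"
```

```text
ee_pos: [0.5859, -0.304, 0.1306]
force: [-1.1, -1.2, 8.6]
local x 3.06 y 2.50 z 130.59
t 12.2 p [ 585.93 -304.04  130.59] yaw -82.76 z [ 7.e-04 -8.e-04 -1.e+00] F [-1.07 -1.18  8.63] T [-0.708  0.344  0.013] op 0.137
```

```bash
python3 -m handwheel '[[[0,0.001,0,-0.0005,0,0,0],[0,0.001,0,-0.0005,0,0,0]]]'|sed -n '2p;4p'; python3 -m handwheel '[[[0,0.001,0,0,0,0,0],[0,0.001,0,0,0,0,0]]]'|sed -n '2p;4p';   python3 -c "
from h import *
lo()"
```

```text
ee_pos: [0.5859, -0.3043, 0.1306]
force: [-0.9, -0.9, 7.1]
ee_pos: [0.586, -0.305, 0.1306]
force: [-1.6, -0.7, 8.2]
local x 3.07 y 1.54 z 130.64
t 12.6 p [ 586.05 -304.99  130.64] yaw -82.74 z [ 4.e-04  6.e-04 -1.e+00] F [-1.57 -0.73  8.17] T [-0.135  0.312  0.017] op 0.138
```

```bash
python3 -m handwheel '[[[0,0.001,0,0,0,0,0],[0,0.001,0,0,0,0,0]]]'|sed -n '2p;4p'; python3 -c "
from h import *
lo()
c=cam('scene');cv2.imwrite('pics/b11.png',cv2.resize(c['pixels'][155:240,300:375],None,fx=7,fy=7,interpolation=cv2.INTER_CUBIC))"
```

```text
ee_pos: [0.5861, -0.3056, 0.1306]
force: [-1.5, 0.1, 7.4]
local x 3.08 y 0.92 z 130.64
t 12.8 p [ 586.14 -305.6   130.64] yaw -82.74 z [ 4.e-04  9.e-04 -1.e+00] F [-1.46  0.11  7.38] T [ 0.043  0.37  -0.02 ] op 0.138
```

View pics/b11.png

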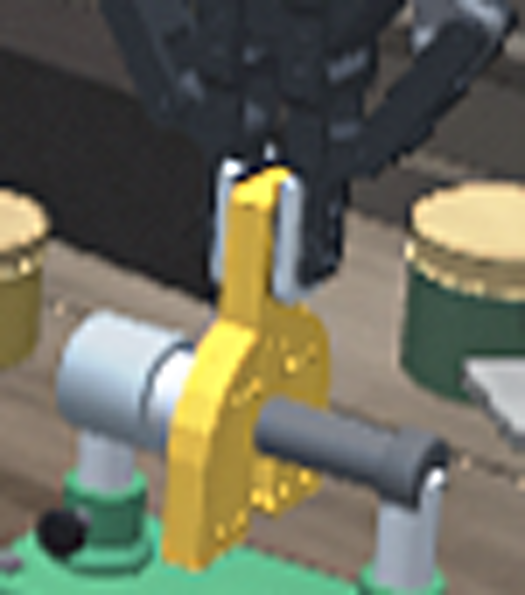

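```bash
python3 -m handwheel '[[[0,0,0,-0.001,0,0,0],[0,0,0,-0.001,0,0,0],[0.3,0,0,-0.001,0,0,0],[0.3,0,0,-0.001,0,0,0],[0.3,0,0,-0.001,0,0,0],[0.3,0,0,-0.001,0,0,0]]]'|sed -n '2p;4,5p'; python3 -c "
from h import *
lo()
c=cam('scene');cv2.imwrite('pics/b12.png',cv2.resize(c['pixels'][155:240,300:375],None,fx=7,fy=7,interpolation=cv2.INTER_CUBIC))"
```

```text
ee_pos: [0.5859, -0.3062, 0.1304]
force: [0.4, 0.8, -1.1]
opening: 0.299
local x 2.78 y 0.38 z 130.39
t 13.45 p [ 585.91 -306.17  130.39] yaw -82.76 z [-4.e-04  3.e-04 -1.e+00] F [ 0.4   0.79 -1.14] T [-0.034 -0.032 -0.036] op 0.299
```

View pics/b12.png

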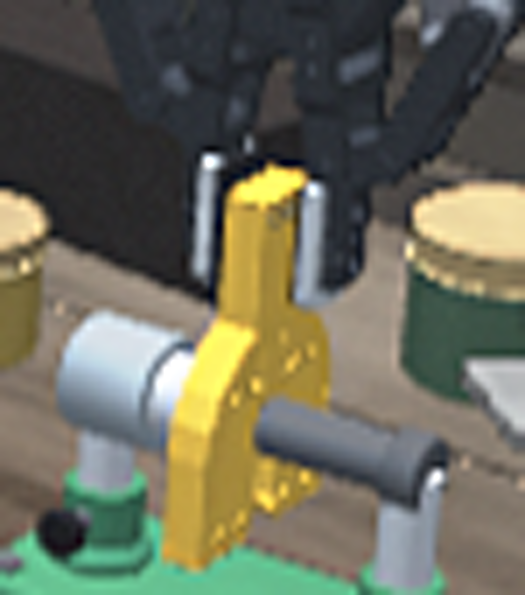

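Both fingers are off the tab (at about (205,220) and (312,240), tab at about (262,240)). The keeper stands upright against the collar, so I'm raising the arm clear.

```bash
python3 -m handwheel '[[[0.3,0,0,-0.02,0,0,0],[0.3,0,0,-0.06,0,0,0],[0.3,0,0,-0.12,0,0,0],[0.3,0,0,-0.17,0,0,0],[0.3,0,0.06,-0.2,0,0,0],[0.3,0,0.12,-0.2,0,0,0],[0.3,0,0.18,-0.2,0,0,0],[0.3,0,0.22,-0.2,0,0,0],[0.3,0,0.22,-0.2,0,0,0],[0.3,0,0.22,-0.2,0,0,0]]]'|sed -n '2p;4,5p'; python3 -c "
from h import *
lo()
c=cam('scene');t=cam('top')
a=cv2.resize(c['pixels'][165:255,295:375],None,fx=5,fy=5,interpolation=cv2.INTER_CUBIC)
b=cv2.resize(t['pixels'][120:210,275:355],None,fx=5,fy=5,interpolation=cv2.INTER_CUBIC)
cv2.imwrite('pics/b13.png',np.hstack([a,b]))"
```

```text
ee_pos: [0.4112, -0.3288, 0.2922]
force: [-0.3, -0.0, 0.5]
opening: 0.3
local x -173.37 y -0.11 z 292.21
t 14.5 p [ 411.22 -328.82  292.21] yaw -82.84 z [ 0.0015 -0.0016 -1.    ] F [-0.3  -0.05  0.5 ] T [-0.01  -0.004 -0.022] op 0.3
```

View pics/b13.png

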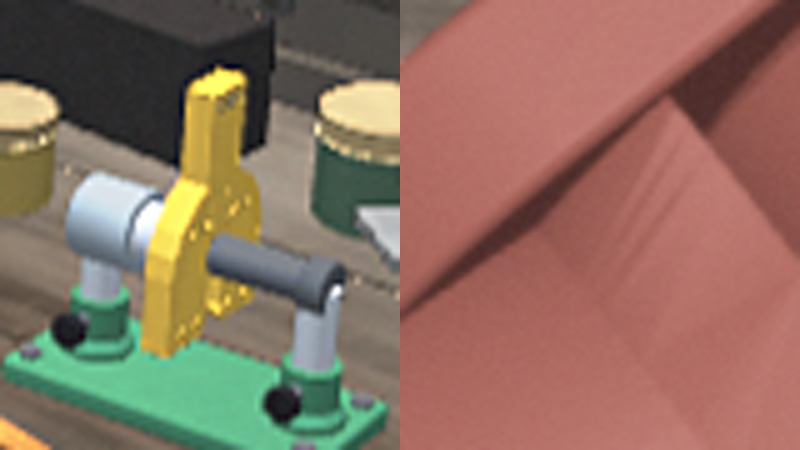

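```bash
python3 -m handwheel '[[[0.3,0.27,0.35,0,0,0,0],[0.3,0.27,0.35,0,0,0,0],[0.3,0.27,0.35,0,0,0,0],[0.3,0.27,0.35,0,0,0,0],[0.3,0.27,0.35,0,0,0,0],[0.3,0.27,0.35,0,0,0,0],[0.3,0.27,0.35,0,0,0,0],[0.3,0.27,0.35,0,0,0,0],[0.3,0.27,0.35,0,0,0,0],[0.3,0.27,0.35,0,0,0,0]]]'|sed -n '2p;4,5p'; python3 -c "
from h import *
c=cam('scene');t=cam('top')
cv2.imwrite('pics/full.png',t['pixels'])
a=cv2.resize(c['pixels'][165:255,295:375],None,fx=5,fy=5,interpolation=cv2.INTER_CUBIC)
b=cv2.resize(t['pixels'][120:210,275:355],None,fx=5,fy=5,interpolation=cv2.INTER_CUBIC)
cv2.imwrite('pics/b14.png',np.hstack([a,b]))"
```

```text
ee_pos: [0.1622, -0.5776, 0.2907]
force: [-0.4, 0.3, -0.6]
opening: 0.3
```

View pics/b14.png

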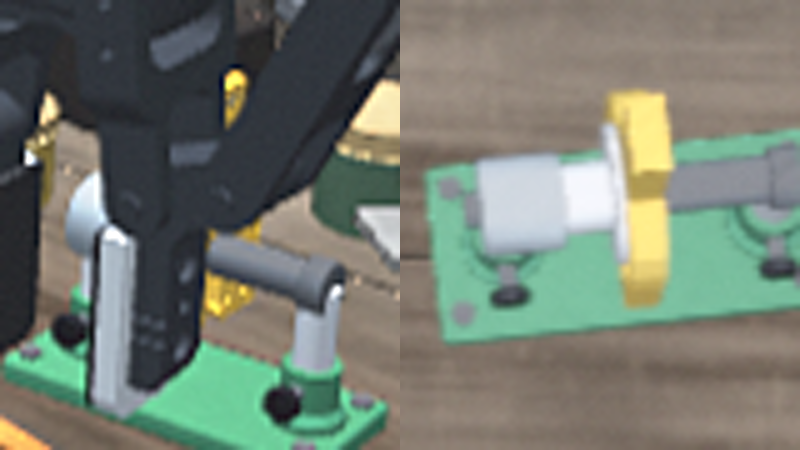

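```bash
python3 -c "
from h import *
t=cv2.imread('pics/full.png')
cv2.imwrite('pics/b15.png',cv2.resize(t[136:186,296:346],None,fx=12,fy=12,interpolation=cv2.INTER_NEAREST))
a=cv2.imread('pics/top0.png')
for y in (150,154,158,163,166,170):
  print(y,'now',t[y,306:332].mean(1).astype(int).tolist()); 
print('before',a[166,306:332].mean(1).astype(int).tolist())"
```

```text
150 now [130, 124, 116, 117, 121, 129, 139, 147, 153, 161, 192, 229, 229, 173, 147, 182, 209, 210, 211, 211, 211, 213, 207, 165, 158, 156]
154 now [219, 230, 242, 244, 245, 246, 246, 246, 247, 247, 235, 219, 235, 209, 152, 162, 182, 161, 144, 145, 153, 156, 156, 153, 146, 147]
158 now [214, 223, 244, 247, 248, 248, 248, 248, 248, 248, 243, 230, 226, 228, 175, 143, 139, 138, 138, 138, 136, 140, 143, 147, 148, 145]
163 now [214, 216, 226, 241, 243, 242, 241, 240, 238, 237, 234, 222, 209, 233, 215, 212, 211, 210, 211, 211, 209, 208, 186, 160, 154, 154]
166 now [208, 202, 185, 183, 181, 176, 169, 165, 161, 158, 155, 160, 203, 235, 224, 209, 210, 210, 210, 211, 210, 207, 190, 163, 157, 157]
170 now [151, 158, 159, 158, 158, 159, 159, 160, 158, 157, 157, 162, 182, 207, 205, 196, 208, 209, 210, 208, 209, 206, 194, 164, 154, 155]
before [209, 202, 185, 185, 183, 176, 170, 164, 160, 156, 154, 154, 155, 161, 162, 199, 240, 245, 245, 232, 185, 160, 157, 157, 156, 158]
```

View pics/b15.png

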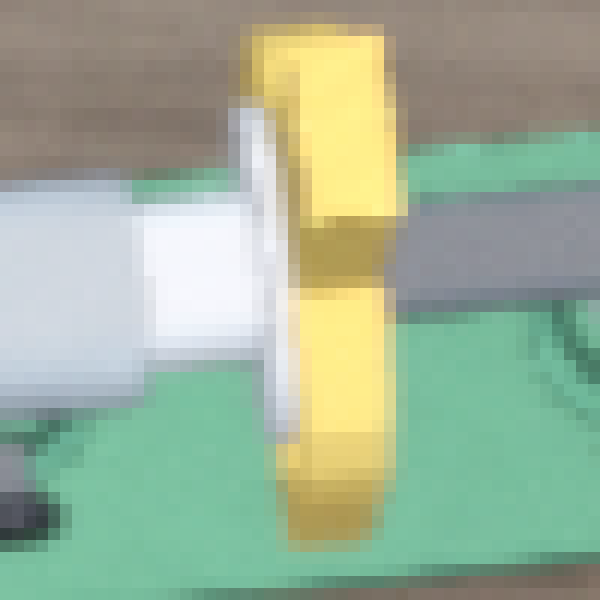

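```bash
python3 -c "
from h import *
st(); print(bot.hand_in())"
```

```text
t 15.7 p [ 162.4  -577.37  291.08] yaw -82.65 z [ 2.e-04 -3.e-04 -1.e+00] F [ 0.15  0.54 -0.05] T [-0.024  0.03  -0.029] op 0.3
the job is handed in; nothing more can be done
None
```

The keeper is seated on the rod with the sleeve's flange sprung into its recess, and I handed the job in at about 15.7 s. No verdict is reported, so the result rests on my own checks.

**What I did:** I lifted the keeper out of its rack and pushed the sleeve back about 11 mm with its lips, then lowered it between the collar and the flange. Lateral force on the way down showed the keeper was a few millimetres off the rod, so I moved it about 3 mm toward +x to follow the rod. The flange sprang in while I still held the keeper: the push-back force fell from about 4.5 to 3.2 N. I felt the rod at about 9 N, eased the keeper back against the collar, and only then let go and moved clear.

**Last checks:**
- **Flange:** In the top view it sits about 4.5–5 mm back from rest, with about 3 mm showing behind the keeper. That matches being sunk in the recess.
- **Keeper:** It stands upright against the collar.
- **Arm:** It is clear of everything and reads close to zero force.

**Disagreements and limits:**
- The two cameras disagreed by 2–4 mm, so I relied on touch for the final alignment.
- I never measured the sleeve's travel directly.
- I did not re-measure the spanner and tin at the end. My moves stayed away from both.

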